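# Shut the proofing frame and hold the baren flush on its slope

## Robot

A 6-joint arm with a two-finger parallel gripper is mounted at the origin on a cart in front of the work surface, level with it; the furniture and walls round the work are solid. World frame = base frame: x ahead of the robot, y to its left, z up, the work surface at z = 0. Lengths are in m, angles in rad, forces in N, time in s.
With the tool pointing down it reaches from about 0.25 to 0.775 m from the base axis. Payload 4 kg.
Tool frame: the origin (TCP) lies at the very end of the fingers, on their centre line; the grasp point (between the pads) lies 19 mm behind it; z points along the fingers, y is the direction in which the jaws open and shut (so a half turn about z gives the same grasp; the last joint's range is limited). The gripper opens to 94 mm and grips with 3 to 60 N. Pads are 16 mm wide; open, the fingers measure 119 mm over their backs; the gripper's body (75 mm by 177 mm) begins 78 mm behind the grasp point.
Start: joints at [-1.392, 0.087, 1.371, -0, 1.684, -0.103], TCP at [0.153, -0.528, 0.206] pointing down, gripper open.
Joint ranges: [-3.1, 3.1], [-0.76, 2.03], [0.27, 2.55], [-1.08, 4.22], [0.17, 2.65], [-2.57, 2.57]. Speed limits (rad/s): [2.79, 2.79, 3.14, 3.14, 3.14, 3.14].

## Interface

Orientations are given as [roll, pitch, yaw] about the fixed x, y, z axes, in that order (R = Rz(yaw) Ry(pitch) Rx(roll)).
In Python, from bench import robot, cams, models gives the robot as it stands.
- The arm moves only by the tool step_arm, never from a script. Its argument "series" is a list of rows, each a list of 5 numbers: the gripper command: -1 is shut, 1 is fully open, values between are in proportion, then the shift along the tool's x, y, z in mm, then the turn about the tool's z in degrees. A call has 1 to 20 rows; each row is the pose to reach, as a shift and turn from the pose commanded when the call began, along the tool's axes at that moment; what a row does not reach only later rows make up. A row lasts 1/8 s, in which the tool goes at most 62.5 mm and 10.7 degrees, less where a joint would pass 70% of its speed; a pose out of reach is approached as far as the arm can. A call with a gripper value outside its range is refused whole. The fingers move at their own pace and stop on an object; the grip force is fixed at half the most. Time passes only in rows, so rows that repeat a pose let the fingers close. It gives the time, the measured TCP pose, the force and the opening at its end, in the units of the state.
- robot.get_obs(): the state, without advancing time (a new reading comes with each control period).
- cams.snapshot(name): name is "scene" or "side" or "wrist"; returns a dict with "pixels" (400x640x3 uint8, red, green, blue), "fov_y" (degrees; the focal length in pixels is half the picture's height over the tangent of half this angle, whatever the lens; pixels are square), "cx", "cy" (the principal point, pixels), "R" (3x3) and "t" (3): a world point X has camera coordinates R X + t. Camera axes: x right, y down, z forward; pixel columns grow to the right and rows downward; lengths in m; the calibration is good to about 2 mm. A picture is of the moment at which its call begins. There is no depth.
- robot.close_job(): hands the job in, once; it reports no verdict.
Trained networks look in a picture, given as the dict that the camera call returned (one of the last four; its "shot" number tells which), for a name from the list of things; names that differ only in an ending like _2 or _b are one class to them, and where a whole thing is asked for, a point or a joint stands for the part that bears it (a point fixed in the world has none). Each returns a list of dicts, best first, with "p" (0 to 1); they miss things now and then, are a little off and sometimes report something else, mostly with a low value. They report only what shows in the picture. A call takes as long as a camera call. They do not tell look-alikes from the thing itself.
- models.find_in(picture, label): "position" ([x, y, z] in m, in world coordinates, good to about 4 mm: the middle of the surface that is visible of it).
- models.pinpoint(picture, label): "position" ([x, y, z] in m, in world coordinates, good to about 4 mm: a listed point, or the origin of a listed thing).
The state is a dict: "time": time; "joint_positions": joint angles; "qvel": joint speeds; "joint_torque": joint torques, N m; "tool_pos": TCP position; "ee_rot": TCP orientation; "wrist_force": force on the tool from outside, world axes, zero at the start; "wrist_torque": the same for the moment, N m; "width": finger opening in m.
Only numpy, scipy, OpenCV 4.12 (cv2) and the standard library are available. Lean on these libraries where they do the work, as an engineer would, in place of code of your own. Each camera call takes 0.05 s, during which the arm holds its last target. There are 200 camera calls.

## Task

Pull a proof on the small tilted press: first push its hinged frame fully shut until it passes the spring catch. Then pick up the round baren by its grip, tilt it to match the slope of the shut frame, and finish holding it there: its flat face flush on the frame's white platen, centred on the blue outline, pressed on firmly but not hard (roughly 10 N). Do not let go at the end, and leave the black jar and the ink tube alone.

Things in the scene. Friction and masses are not known exactly. Their poses are not given: they have to be found in the camera images.
- stand: fixed plywood base of the press, 250 x 270 mm, 16 mm thick; origin at the centre of its underside, x points away from the robot at yaw 0 (the low front of the slope is at -x), z up. The bed's hinge axis lies along its y, at x = -105 mm, z = 30 mm; steel guide bars stand at y = +-123 mm
- bed (a joint): slope of the bed above horizontal, rad (between about 0.18 and 0.45); the bed rises away from the robot, along the stand's x; clamped: it does not move under the robot's push
- frame_hinge (a point): point fixed on the bed: middle of the frame's hinge axis, at the high far edge. Axes: x up the slope away from the robot, y along the hinge axis, z square to the bed (upward normal of the shut frame)
- frame (a joint): opening angle of the hinged frame, rad: 0 shut flat over the bed, grows as its near edge rises (starts at 0.6 to 0.95). Friction keeps it where it is left; about 1 to 3 N at its near edge moves it, and over the last 12 mm of edge travel the spring catch must be passed with about 8 N, up to 20 N if pushed fast; past it the catch keeps it shut
- press_point (a point): on the frame's outer (upper) face, on its aluminium border, 174 mm from the hinge axis and 16 mm inside the near edge, 50 mm to the +y side of mid-width, 4 mm above the hinge's plane: a good place to push. Same axes as mark. The roller catch stands up 6 to 10 mm above the shut frame's mid-plane just in front of its near edge, at mid-width (36 mm wide)
- mark (a point): centre of the blue 64 x 100 mm outline on the flat white platen (134 x 160 mm) on the outer face of the frame (aluminium, 188 x 200 x 8 mm), 105 mm from the hinge axis. The platen's top is 7.5 mm above the hinge's plane, 3.5 mm proud of the frame, and springs in about 1 mm per 8 N, at most 3 mm; the mark moves with it. Axes: z out of the outer face, x towards the hinge, y along the hinge axis
- baren: round tan pressing pad, 105 mm across and 10 mm thick, about 0.12 kg, lying flat face down on the worktop; brown grip bar on top 20 mm wide (along x), 72 mm long (along y), from 11 to 34 mm above the flat face. Origin at the centre of the flat face, z up through the grip
- jar_black: black ink jar, 74 mm across, 83 mm high, behind the press; leave alone. Origin at the centre of its underside
- ink_tube: red and white ink tube, 43 x 156 x 30 mm, lying on the worktop; leave alone. Origin at the centre of its underside
Mind the look-alikes: they are no part of the job. Of the things shaped like the baren, the tan one is meant.

How it is judged:
On the way, in this order (a step that is already met when the one before it is completed fails the run):
1. the frame is shut past its catch (opening under 0.025 rad), with the baren still on the worktop (value of joint frame below 0.025 rad and height (world z) of baren below 0.02 m), for 0.2 s.
2. the baren is lifted in the fingers, clear of everything (height (world z) of baren above 0.04 m and contact force between the fingers and baren above 3 N and contact force between baren and frame below 0.1 N), for 0.2 s.
At the end, for the whole second after the job is handed in: The frame is shut (opening under 0.025 rad); the fingers still hold the baren, at rest, its flat face flush on the frame's white platen (within 0.04 rad and 4 mm), its centre within 25 mm of the centre of the blue outline, pressed on it with 4 to 25 N (value of joint frame below 0.025 rad and angle between the z axis of baren and the z axis of mark, either way round below 0.04 rad and angle between baren's own z axis and vertical below 0.8 rad and z of baren in the frame of mark between -0.004 and 0.004 m and distance between baren and mark below 0.025 m and contact force between baren and frame between 4 and 25 N and contact force between the fingers and baren above 5 N and linear speed of baren below 0.02 m/s); the arm keeps its last pose, push and grip.
It fails at once if the baren is rammed onto the frame (over 45 N) (contact force between baren and frame above 45 N).
It fails at once if the jar or the ink tube is moved by more than 30 mm (distance of any of jar_black, ink_tube from where it was at the start of the episode above 0.03 m).
It also fails if it takes over 54 s, if anything falls off the work surface, if the arm or the gripper's body presses on something with over 40 N, if the wrist force passes 120 N, or if a joint passes its speed limit or range.

## Working session

There is one attempt and no reset: what is moved stays moved. The work goes in short steps, Python scripts to look and compute and a tool call to move; the robot and the scene stay as the last step left them, time stands still between calls to the robot, and variables do not carry over. Pictures are saved under pics/ and viewed, about 8 in all and at most 12, crops included, and the job is handed in when it is done.

Besides the shell and the picture viewer there is one more tool, called after "Emit:" as a command line: name --pt "numbers of a row" for each row, then --argument value for the rest. step_arm: Moves the arm, as the interface text tells. Its arguments: {"type":"object","properties":{"series":{"type":"array","items":{"type":"array","items":{"type":"number"}}}},"required":["series"]}

```bash
mkdir -p pics; ls; python3 - <<'E'
from bench import robot,cams,models
import cv2
print(robot.get_obs())
for n in ["scene","side"]:
    s=cams.snapshot(n); cv2.imwrite(f"pics/{n}0.png",s["pixels"][:,:,::-1])
    print(n,s["fov_y"],s["R"],s["t"])
    for l in ["stand","frame_hinge","press_point","mark","baren","jar_black","ink_tube"]:
        print(l,[(round(d["p"],2),[round(float(v),3) for v in d["position"]]) for d in models.pinpoint(s,l)[:3]])
E
```

```text
pics
{'time': 0.0, 'joint_positions': array([-1.39213292e+00,  8.79512327e-02,  1.37222483e+00, -2.35204614e-05,
        1.68360462e+00, -1.03122085e-01]), 'qvel': array([-0.00057211, -0.00061765, -0.00183702,  0.00046222,  0.00048852,
       -0.00071639]), 'joint_torque': array([ 1.69593745e-04, -3.40177989e+01, -3.02425504e+01,  7.18668429e-02,
        3.29808611e-02, -1.85307904e-04]), 'tool_pos': array([ 0.15281793, -0.52777705,  0.20432117]), 'ee_rot': array([-3.13941384e+00, -2.01981778e-04,  2.81782647e-01]), 'wrist_force': array([ 0.30964689, -0.2048929 ,  0.30384696]), 'wrist_torque': array([-0.03080779, -0.03389049, -0.00228213]), 'width': 0.0938633124930685}
scene 47.71480059911644 [[-0.59654801 -0.80255689  0.00573598]
 [-0.52183998  0.38243875 -0.7625114 ]
 [ 0.60976512 -0.45786793 -0.64694935]] [0.36049587 0.38386644 0.57497902]
stand []
frame_hinge [(0.97, [0.688, -0.212, 0.13])]
press_point [(0.77, [0.537, -0.17, 0.228])]
mark [(0.85, [0.604, -0.214, 0.197])]
baren [(0.8, [0.553, 0.206, -0.003]), (0.76, [0.532, 0.044, -0.004]), (0.71, [0.392, 0.187, -0.0])]
jar_black [(0.72, [0.791, 0.061, -0.002])]
ink_tube [(0.68, [0.693, 0.225, 0.003])]
side 45.85680380970836 [[-0.99278411 -0.11841702 -0.01889744]
 [-0.03307205  0.42186142 -0.90605694]
 [ 0.11526466 -0.89889396 -0.42273361]] [0.6174022  0.06854828 0.94905855]
stand [(0.73, [0.62, -0.215, -0.0])]
frame_hinge [(0.55, [0.685, -0.206, 0.132])]
press_point [(0.83, [0.539, -0.167, 0.23]), (0.4, [0.695, 0.22, 0.0])]
mark [(0.64, [0.6, -0.214, 0.2])]
baren [(0.88, [0.393, 0.187, 0.002]), (0.71, [0.4, -0.036, -0.003]), (0.57, [0.549, 0.207, -0.001])]
jar_black [(0.93, [0.787, 0.061, 0.004])]
ink_tube [(0.74, [0.693, 0.222, -0.003])]
```

View pics/scene0.png

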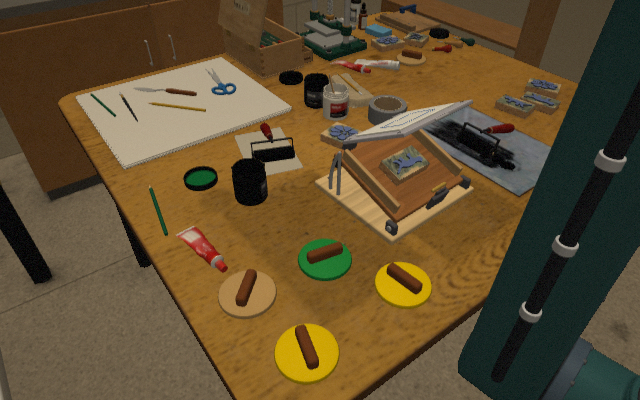

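View pics/side0.png

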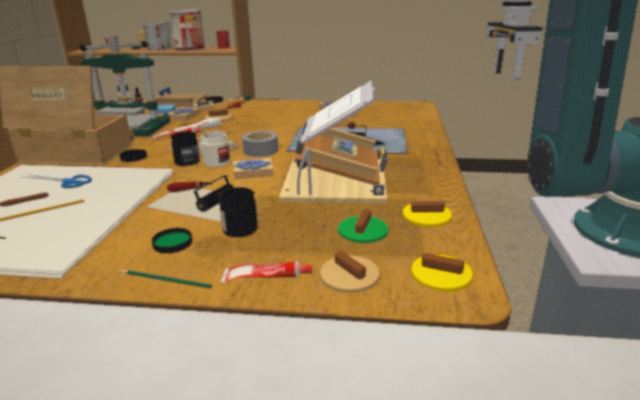

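Scene view: the press with its open frame is at (400,150). The baren-shaped things are tan (247,293), green (325,258), yellow (403,284), yellow (307,352), and a far tan one near (410,57) that is out of reach. I pick the tan one at (247,293), which is (0.553, 0.206). The side view agrees: tan at (350,272), jar at (238,212), tube at (268,271). Next is a close crop with the bar's direction and the stand's yaw.

```bash
cat > h.py <<'E'
from bench import robot,cams,models
import numpy as np, cv2
def f(s): return 200/np.tan(np.radians(s["fov_y"])/2)
def proj(s,X):
    c=np.asarray(X)@np.array(s["R"]).T+s["t"]; return c[...,:2]/c[...,2:]*f(s)+[s["cx"],s["cy"]]
def onz(s,uv,z):
    R=np.array(s["R"]);C=-R.T@s["t"]; d=R.T@[(uv[0]-s["cx"])/f(s),(uv[1]-s["cy"])/f(s),1]
    return C+d*(z-C[2])/d[2]
def rnd(a): return np.round(np.asarray(a,float),4).tolist()
E
python3 - <<'E'
from h import *
out=[]
for n,c in [("scene",(247,293)),("side",(350,270))]:
    s=cams.snapshot(n); im=s["pixels"]; hsv=cv2.cvtColor(im,cv2.COLOR_RGB2HSV)
    u,v=c; k=45; cr=im[v-k:v+k,u-k:u+k].astype(int)
    m=((cr[:,:,0]<125)&(cr[:,:,0]>1.6*cr[:,:,2])).astype(np.uint8)
    nb,l,st,ce=cv2.connectedComponentsWithStats(m)
    cc=[i for i in range(1,nb) if np.hypot(*(ce[i]-k))<15]
    i=max(cc,key=lambda i:st[i,4]); ys,xs=np.nonzero(l==i)
    p=np.array([onz(s,(x+u-k,y+v-k),.024)[:2] for x,y in zip(xs,ys)])
    r=cv2.minAreaRect((p*1000).astype(np.float32)); pm=p-p.mean(0); w,V=np.linalg.eigh(pm.T@pm)
    print(n,st[i,4],r,"yaw long",np.degrees(np.arctan2(V[1,1],V[0,1])))
    out.append(cv2.resize(im[v-k:v+k,u-k:u+k],(390,390),interpolation=cv2.INTER_CUBIC))
cv2.imwrite("pics/crop.png",np.hstack(out)[:,:,::-1])
s=cams.snapshot("scene"); im=s["pixels"][90:245,310:490]
cv2.imwrite("pics/press.png",cv2.resize(im,None,fx=4.4,fy=3.8*4.4/4.4)[:,:,::-1] if 0 else cv2.resize(im,None,fx=3.8,fy=3.8,interpolation=cv2.INTER_CUBIC)[:,:,::-1])
E
```

```text
scene 468 ((548.5504150390625, 207.71498107910156), (23.259136199951172, 82.32278442382812), 42.73469924926758) yaw long 134.76771181218126
side 252 ((549.9712524414062, 212.11093139648438), (27.652324676513672, 80.11348724365234), 42.876739501953125) yaw long 134.11279986127684
```

View pics/crop.png

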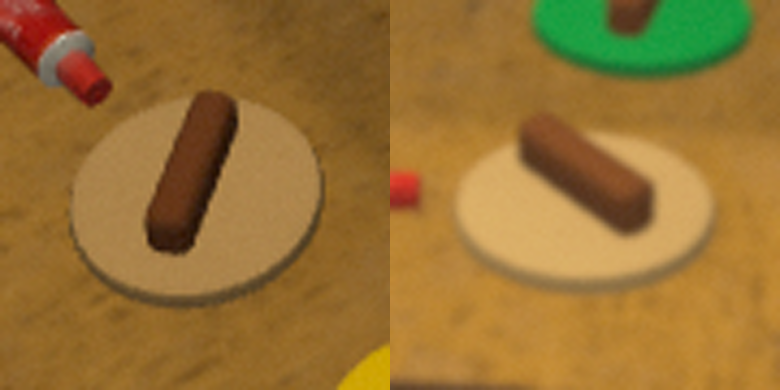

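View pics/press.png

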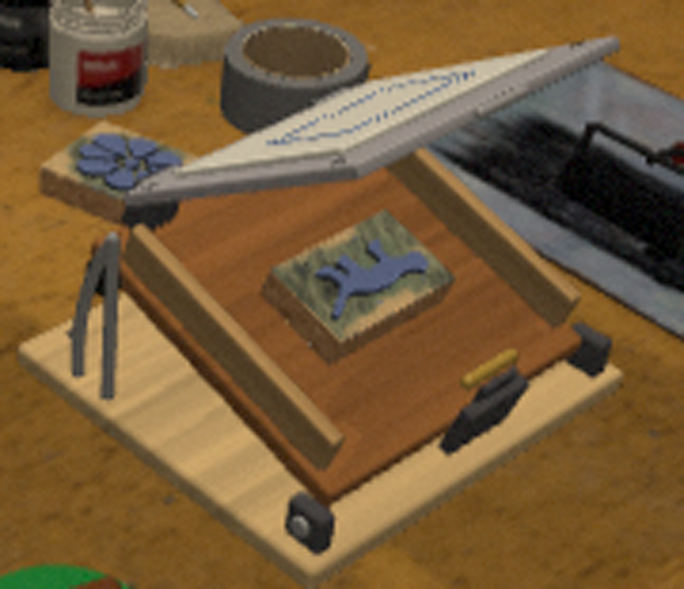

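The crop confirms a tan disc with a brown bar, its long axis at about 134.5° yaw. The red tube's cap lies close by, on the disc's far-left side. In the press crop, the stand's top corners are at about (20,348), (312,567) and (620,370).

```bash
python3 - <<'E'
from h import *
s=cams.snapshot("scene")
P=[onz(s,(310+u/3.8,90+v/3.8),.016) for u,v in[(20,348),(312,567),(620,370)]]
a=P[0]-P[1];b=P[1]-P[2]
print(rnd(P),np.linalg.norm(a),np.linalg.norm(b),np.arctan2(a[1],a[0]),np.arctan2(-b[0],b[1]),rnd((P[0]+P[2])/2))
E
```

```text
[[0.7259, -0.0724, 0.016], [0.486, -0.0873, 0.016], [0.4968, -0.3494, 0.016]] 0.24031140941710405 0.26237534699692544 0.06185673771556568 0.0412138765142238 [0.6114, -0.2109, 0.016]
```

Emit:
step_arm --pt "-1 0 0 -70 0" --pt "-1 0 0 -70 0" --pt "-1 477 -237 -70 12" --pt "-1 477 -237 -70 12" --pt "-1 477 -237 -70 12" --pt "-1 477 -237 -70 12" --pt "-1 477 -237 -70 12" --pt "-1 477 -237 -70 12" --pt "-1 477 -237 -70 12" --pt "-1 477 -237 -70 12" --pt "-1 477 -237 -70 12" --pt "-1 477 -237 -70 12" --pt "-1 477 -237 -70 12" --pt "-1 477 -237 -70 12" --pt "-1 477 -237 -70 12"

```text
time: 2.88
tool_pos: [0.5446, -0.169, 0.2758]
ee_rot: [3.141, -0.0, 0.071]
wrist_force: [-0.1, -0.5, 0.4]
width: 0.0002
```

Emit:
step_arm --pt "-1 0 0 30 0" --pt "-1 -3 0 45 0" --pt "-1 -9 0 58 0" --pt "-1 -14 0 70 0" --pt "-1 -19 0 82 0" --pt "-1 -22 0 94 0" --pt "-1 -24 0 106 0" --pt "-1 -26 0 118 0" --pt "-1 -27 0 130 0" --pt "-1 -28 0 142 0" --pt "-1 -29 0 152 0"

```text
time: 4.25
tool_pos: [0.517, -0.1701, 0.1227]
ee_rot: [3.141, -0.002, 0.072]
wrist_force: [1.4, -0.2, 1.5]
width: 0.0001
```

```bash
python3 - <<'E'
from h import *
for n in ["scene","side"]:
    s=cams.snapshot(n)
    if n=="scene":
        cv2.imwrite("pics/p2.png",cv2.resize(s["pixels"][60:250,290:500],None,fx=3,fy=3,interpolation=cv2.INTER_CUBIC)[:,:,::-1])
    for l in ["frame_hinge","press_point","mark"]:
        print(l,[(round(d["p"],2),rnd(d["position"])) for d in models.pinpoint(s,l)[:2]])
print(robot.get_obs()["wrist_force"])
E
```

```text
frame_hinge [(0.97, [0.6875, -0.2087, 0.1321])]
press_point [(0.95, [0.5093, -0.1692, 0.1271])]
mark [(0.9, [0.5815, -0.2126, 0.1318]), (0.45, [0.553, 0.2049, 0.0006])]
frame_hinge [(0.64, [0.6847, -0.2065, 0.1321])]
press_point [(0.69, [0.5131, -0.1683, 0.1198]), (0.31, [0.6913, 0.22, 0.0006])]
mark []
[0.37410252 0.07642792 0.1716665 ]
```

View pics/p2.png

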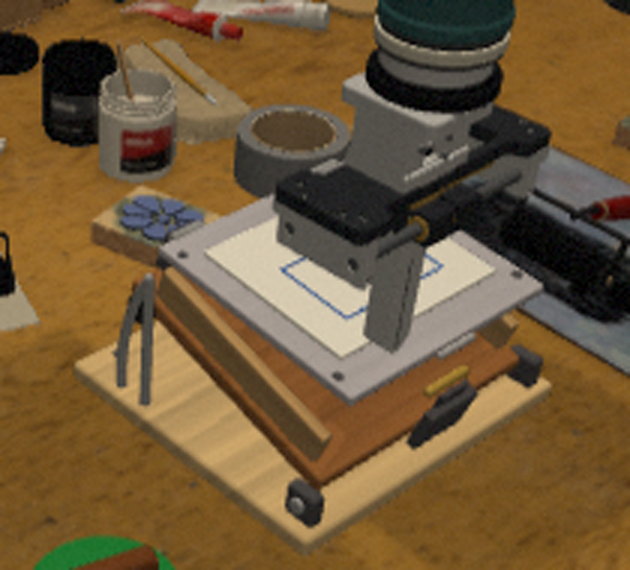

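The frame swings down with the fingertip on its border, left of the catch. I'll keep going slowly.

Emit:
step_arm --pt "-1 0 0 5 0" --pt "-1 0 0 10 0" --pt "-1 0 0 15 0" --pt "-1 1 0 19 0" --pt "-1 1 0 22 0" --pt "-1 2 0 25 0" --pt "-1 2 0 28 0"

```text
time: 5.52
tool_pos: [0.5185, -0.1701, 0.0972]
ee_rot: [3.141, -0.001, 0.072]
wrist_force: [-4.9, 2.4, 16.2]
width: 0.0009
```

Emit:
step_arm --pt "-1 0 0 2 0" --pt "-1 0 0 3 0" --pt "-1 0 0 3 0"

```text
time: 5.9
tool_pos: [0.5187, -0.1702, 0.097]
ee_rot: [3.14, -0.002, 0.073]
wrist_force: [-6.3, 1.7, 16.9]
width: 0.0001
```

```bash
python3 - <<'E'
from h import *
for n in ["scene","side"]:
    s=cams.snapshot(n)
    if n=="scene":
        cv2.imwrite("pics/p3.png",cv2.resize(s["pixels"][110:250,310:490],None,fx=4,fy=4,interpolation=cv2.INTER_CUBIC)[:,:,::-1])
    for l in ["frame_hinge","press_point","mark"]:
        print(l,[(round(d["p"],2),rnd(d["position"])) for d in models.pinpoint(s,l)[:2]])
print(robot.get_obs()["wrist_force"],robot.get_obs()["tool_pos"])
E
```

```text
frame_hinge [(0.58, [0.6868, -0.2113, 0.1297])]
press_point [(0.87, [0.5137, -0.1703, 0.0993])]
mark []
frame_hinge [(0.88, [0.6832, -0.2079, 0.1314])]
press_point [(0.77, [0.5169, -0.1666, 0.0988])]
mark [(0.81, [0.5832, -0.2167, 0.1148])]
[-6.56478737  2.51538861 17.84662777] [ 0.51863749 -0.17016422  0.0970273 ]
```

View pics/p3.png

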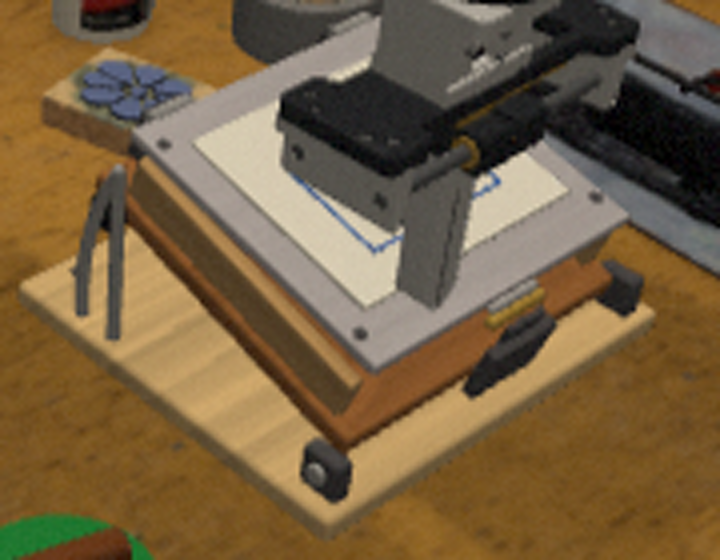

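The catch is not passed yet: the silver tab still rests on the roller, with a gap under the near edge. I'll push further in small steps.

Emit:
step_arm --pt "-1 0 0 2 0" --pt "-1 0 0 3 0" --pt "-1 0 0 4 0" --pt "-1 0 0 5 0"

```text
time: 6.8
tool_pos: [0.5189, -0.1702, 0.0964]
ee_rot: [3.139, -0.004, 0.073]
wrist_force: [-14.1, 5.7, 36.5]
width: 0.0003
```

36 N with no motion is above the 20 N the catch needs, so the frame may already be bottomed out. I'll release and look.

Emit:
step_arm --pt "-1 0 0 -15 0" --pt "-1 0 0 -60 0" --pt "-1 0 0 -110 0" --pt "-1 -50 -150 -110 0" --pt "-1 -50 -150 -110 0" --pt "-1 -50 -150 -110 0" --pt "-1 -50 -150 -110 0" --pt "-1 -50 -150 -110 0"

```text
time: 7.8
tool_pos: [0.4577, -0.0245, 0.197]
ee_rot: [3.141, 0.001, 0.072]
wrist_force: [0.3, 0.6, -0.1]
width: 0.0003
```

```bash
python3 - <<'E'
from h import *
for n in ["scene","side"]*2:
    s=cams.snapshot(n)
    if n=="scene":
        cv2.imwrite("pics/p4.png",cv2.resize(s["pixels"][110:250,310:490],None,fx=4,fy=4,interpolation=cv2.INTER_CUBIC)[:,:,::-1])
    for l in ["frame_hinge","press_point","mark"]:
        print(l,[(round(d["p"],2),rnd(d["position"])) for d in models.pinpoint(s,l)[:2]])
print(robot.get_obs()["wrist_force"],robot.get_obs()["tool_pos"])
E
```

```text
frame_hinge []
press_point [(0.6, [0.5134, -0.1668, 0.0988])]
mark [(0.77, [0.5831, -0.2121, 0.1181])]
frame_hinge [(0.71, [0.6946, 0.2194, -0.0032]), (0.61, [0.6853, -0.2095, 0.1353])]
press_point [(0.94, [0.515, -0.1673, 0.0994])]
mark [(0.96, [0.5825, -0.2189, 0.1172])]
frame_hinge []
press_point [(0.75, [0.5099, -0.1694, 0.1001])]
mark []
frame_hinge [(0.76, [0.6829, -0.208, 0.1304])]
press_point [(0.8, [0.5166, -0.1666, 0.0997])]
mark [(0.81, [0.5822, -0.2159, 0.12])]
[ 0.15348647  0.91181646 -0.08672895] [ 0.45757556 -0.02397025  0.19749035]
```

View pics/p4.png

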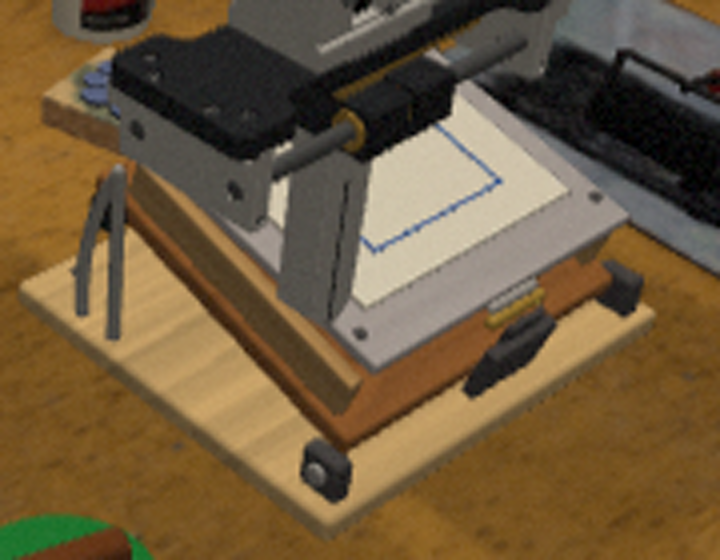

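```bash
python3 - <<'E'
from h import *
s=cams.snapshot("scene")
R=np.array(s["R"]);C=-R.T@s["t"]
H=np.array([.686,-.2095,.131])
def cr(u,v): return np.array([310+u/4,110+v/4])
def ray(uv): return R.T@[(uv[0]-s["cx"])/f(s),(uv[1]-s["cy"])/f(s),1]
def plane(uv,psi,yl,o=H):  # intersect with local plane y=yl
    n=np.array([-np.sin(psi),np.cos(psi),0]); d=ray(uv); X=C+d*((o-C)@n+yl)/(d@n)
    ex=np.array([np.cos(psi),np.sin(psi),0]); return rnd([(X-o)@ex,(X-o)[2]])
for psi in(.06,):
    print("roller ends/ctr",plane(cr(515,308),psi,0),plane(cr(487,322),psi,.018),plane(cr(544,293),psi,-.018))
    print("tab",plane(cr(515,293),psi,0))
    print("near-left top corner frame",plane(cr(375,357),psi,.1),"bottom",plane(cr(377,370),psi,.1))
    print("near-right top corner",plane(cr(630,210),psi,-.1))
    print("rail L near top",plane(cr(358,383),psi,.09),"bed near left corner",plane(cr(345,440),psi,.1),"L far bed", plane(cr(102,190),psi,.1),"railfar top",plane(cr(137,175),psi,.09))
# predicted frame corners for several frame tilt
for th in (.15,.2,.25,.3):
    ps=.06; ex=np.array([np.cos(ps)*np.cos(th),np.sin(ps)*np.cos(th),np.sin(th)]);ey=np.array([-np.sin(ps),np.cos(ps),0]);ez=np.cross(ex,ey)
    print(th,[rnd((proj(s,H-.19*ex+y*ey+.004*ez)-[310,110])*4) for y in(.1,-.1)])
E
```

```text
roller ends/ctr [-0.1882, -0.053] [-0.1851, -0.0549] [-0.192, -0.05]
tab [-0.1863, -0.0443]
near-left top corner frame [-0.1797, -0.037] bottom [-0.1822, -0.0437]
near-right top corner [-0.1831, -0.0402]
rail L near top [-0.1647, -0.0696] bed near left corner [-0.1696, -0.0993] L far bed [0.0193, -0.0472] railfar top [0.0025, -0.0326]
0.15 [[391.9715, 346.1538], [644.792, 190.581]]
0.2 [[387.1476, 359.5627], [638.6512, 203.7344]]
0.25 [[381.6961, 372.1389], [631.9093, 216.1779]]
0.3 [[375.6493, 383.8627], [624.6003, 227.8883]]
```

```bash
python3 - <<'E'
from h import *
s=cams.snapshot("scene")
R=np.array(s["R"]);C=-R.T@s["t"];H=np.array([.686,-.2095,.131]);psi=.06
n=np.array([-np.sin(psi),np.cos(psi),0]);ex=np.array([np.cos(psi),np.sin(psi),0])
def pl(u,v,yl):
    d=R.T@[(310+u/3.8-s["cx"])/f(s),(90+v/3.8-s["cy"])/f(s),1]; X=C+d*((H-C)@n+yl)/(d@n); return np.array([(X-H)@ex,(X-H)[2]])
for nm,a,b in[("rail outer",(130,235),(328,462)),("rail inner top",(150,228),(342,440)),("bed L",(122,285),(330,500)),("rail R",(420,150),(578,300))]:
  for y in ((.07,.09,.11) if nm!="rail R" else (-.07,-.09,-.11)):
    A,B=pl(*a,y),pl(*b,y); print(nm,y,rnd(A),rnd(B),"slope",round(float(np.arctan2(A[1]-B[1],A[0]-B[0])),3))
E
```

```text
rail outer 0.07 [0.0238, -0.0477] [-0.144, -0.1115] slope 0.363
rail outer 0.09 [0.0029, -0.0278] [-0.1591, -0.0894] slope 0.363
rail outer 0.11 [-0.018, -0.0079] [-0.1742, -0.0673] slope 0.363
rail inner top 0.07 [0.0073, -0.034] [-0.1511, -0.0903] slope 0.341
rail inner top 0.09 [-0.013, -0.0146] [-0.1659, -0.0689] slope 0.341
rail inner top 0.11 [-0.0333, 0.0049] [-0.1808, -0.0475] slope 0.341
bed L 0.07 [0.0288, -0.0871] [-0.1493, -0.1367] slope 0.272
bed L 0.09 [0.0077, -0.0658] [-0.1643, -0.1138] slope 0.272
bed L 0.11 [-0.0133, -0.0445] [-0.1792, -0.0908] slope 0.272
rail R -0.07 [-0.0698, 0.0002] [-0.1909, -0.0386] slope 0.31
rail R -0.09 [-0.0555, -0.0145] [-0.18, -0.0545] slope 0.31
rail R -0.11 [-0.0413, -0.0293] [-0.1691, -0.0703] slope 0.31
```

```bash
python3 - <<'E'
from h import *
a=cams.snapshot("side")["pixels"][110:215,265:405]; w=cams.snapshot("wrist")["pixels"]
m=np.zeros((600,800,3),np.uint8)
m[:300,:400]=cv2.resize(a,(400,300),interpolation=cv2.INTER_CUBIC); m[:300,400:]=cv2.resize(w,(400,300))
s=cams.snapshot("scene")["pixels"][170:220,390:480]; m[300:,:540]=cv2.resize(s,(540,300),interpolation=cv2.INTER_CUBIC)
cv2.imwrite("pics/p5.png",m[:,:,::-1])
E
```

```text
(no output)
```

View pics/p5.png

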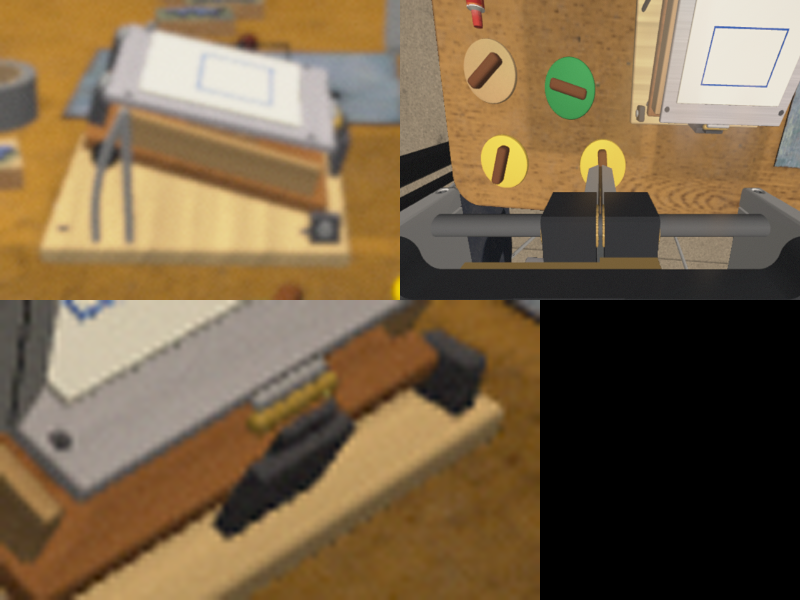

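The side view shows the gap under the frame widening toward the near edge, and the silver tab rests on the gold roller, so the catch is not passed. I'll push again, square to the frame and nearer the edge, and hold it.

Emit:
step_arm --pt "-1 45 149 20 0" --pt "-1 45 149 20 0" --pt "-1 45 149 20 0" --pt "-1 45 149 60 0" --pt "-1 45 149 90 0" --pt "-1 45 149 97 0" --pt "-1 46 149 102 0" --pt "-1 46 149 105 0" --pt "-1 46 149 105 0" --pt "-1 46 149 105 0" --pt "-1 46 149 105 0"

```text
time: 10.22
tool_pos: [0.5139, -0.1692, 0.0962]
ee_rot: [3.14, -0.0, 0.073]
wrist_force: [-5.6, 1.7, 9.2]
width: 0.0006
```

Emit:
step_arm --pt "-1 1 0 2 0" --pt "-1 1 0 4 0" --pt "-1 2 0 5 0" --pt "-1 2 0 5 0" --pt "-1 2 0 5 0" --pt "-1 2 0 5 0" --pt "-1 2 0 5 0" --pt "-1 2 0 5 0"

```text
time: 11.22
tool_pos: [0.5143, -0.1693, 0.0956]
ee_rot: [3.139, 0.002, 0.073]
wrist_force: [-17.5, 4.0, 26.3]
width: 0.0005
```

```bash
python3 - <<'E'
from h import *
o=robot.get_obs(); print({k:rnd(o[k]) for k in ["wrist_force","wrist_torque","joint_torque","joint_positions","tool_pos"]})
s=cams.snapshot("scene"); a=s["pixels"][150:230,390:490]; m=np.zeros((600,800,3),np.uint8)
m[:480,:600]=cv2.resize(a,(600,480),interpolation=cv2.INTER_CUBIC)
b=cams.snapshot("side"); 
cv2.imwrite("pics/p6.png",np.hstack([cv2.resize(a,(430,344),interpolation=cv2.INTER_CUBIC),cv2.resize(b["pixels"][100:206,270:384],(370,344),interpolation=cv2.INTER_CUBIC)])[:,:,::-1])
for l in ["press_point","mark"]: print(l,[(round(d["p"],2),rnd(d["position"])) for s_ in (s,b) for d in models.pinpoint(s_,l)[:1]])
E
```

```text
{'wrist_force': [-17.4573, 3.997, 26.3074], 'wrist_torque': [0.9078, 3.3835, -0.0073], 'joint_torque': [0.7054, -20.3906, -24.8698, 1.1042, -6.234, 0.0351], 'joint_positions': [-0.4208, 0.1168, 1.5587, -0.0029, 1.467, 1.0774], 'tool_pos': [0.5143, -0.1693, 0.0956]}
press_point [(0.86, [0.5136, -0.1685, 0.0995]), (0.63, [0.5153, -0.1678, 0.0985])]
mark [(0.58, [0.5829, -0.2126, 0.1179]), (0.59, [0.5818, -0.2168, 0.1186])]
```

View pics/p6.png

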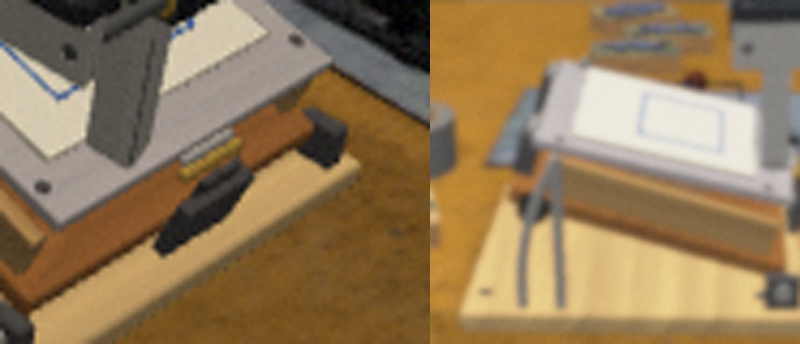

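Under 26 N the tab still sits on the roller. The fingertip may be overlapping the platen's edge, which ends at 172 mm. I'll move outward onto bare border and press again.

Emit:
step_arm --pt "-1 0 0 -20 0" --pt "-1 -10 0 -20 0" --pt "-1 -10 0 -8 0" --pt "-1 -10 0 -4 0" --pt "-1 -10 0 -2 0" --pt "-1 -10 0 0 0" --pt "-1 -9 0 2 0" --pt "-1 -9 0 4 0" --pt "-1 -9 0 4 0" --pt "-1 -9 0 4 0" --pt "-1 -9 0 4 0"

```text
time: 12.9
tool_pos: [0.5082, -0.17, 0.0842]
ee_rot: [3.141, -0.002, 0.072]
wrist_force: [-0.1, 0.4, 9.2]
width: 0.0003
```

It is going through now. I'll continue gently.

Emit:
step_arm --pt "-1 0 0 2 0" --pt "-1 0 0 4 0" --pt "-1 0 0 5 0" --pt "-1 0 0 5 0"

```text
time: 13.4
tool_pos: [0.5086, -0.1701, 0.0835]
ee_rot: [3.14, -0.004, 0.073]
wrist_force: [-6.3, 3.6, 25.3]
width: 0.0006
```

```bash
python3 - <<'E'
from h import *
for n in ["scene","side"]:
    s=cams.snapshot(n)
    if n=="scene": cv2.imwrite("pics/p7.png",cv2.resize(s["pixels"][110:250,310:490],None,fx=4,fy=4,interpolation=cv2.INTER_CUBIC)[:,:,::-1])
    for l in ["frame_hinge","press_point","mark"]: print(l,[(round(d["p"],2),rnd(d["position"])) for d in models.pinpoint(s,l)[:1]])
print(robot.get_obs()["wrist_force"])
E
```

```text
frame_hinge [(0.62, [0.6912, -0.2096, 0.1318])]
press_point [(0.18, [0.6138, -0.2162, 0.0014])]
mark []
frame_hinge [(0.96, [0.6858, -0.208, 0.1303])]
press_point [(0.92, [0.5175, -0.1695, 0.0874])]
mark [(0.87, [0.5822, -0.2182, 0.1118])]
[-6.3035987   2.39068343 24.67535634]
```

View pics/p7.png

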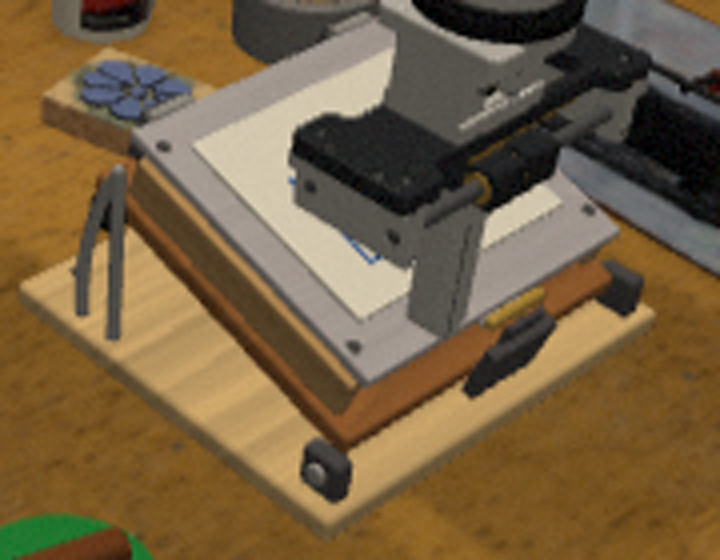

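The frame's edge has dropped below the gold roller, with a tilt of about 0.28 rad and a hard stop at 25 N, so the frame is shut. Next I'll lift and go over the baren with the jaws across the bar.

Emit:
step_arm --pt "-1 0 0 -20 0" --pt "-1 0 0 -80 0" --pt "-1 0 0 -122 0" --pt "0.1 68 -374 -122 -20" --pt "0.1 68 -374 -122 -30" --pt "0.1 68 -374 -122 -40" --pt "0.1 68 -374 -122 -50" --pt "0.1 68 -374 -122 -60" --pt "0.1 68 -374 -122 -70" --pt "0.1 68 -374 -122 -80" --pt "0.1 68 -374 -122 -90" --pt "0.1 68 -374 -122 -100" --pt "0.1 68 -374 -122 -110" --pt "0.1 68 -374 -122 -120" --pt "0.1 68 -374 -122 -130.4" --pt "0.1 68 -374 -122 -130.4" --pt "0.1 68 -374 -122 -130.4" --pt "0.1 68 -374 -122 -130.4"

```text
time: 16.05
tool_pos: [0.5479, 0.2081, 0.1998]
ee_rot: [-3.141, -0.0, 2.347]
wrist_force: [0.3, -0.4, -0.4]
width: 0.0515
```

```bash
python3 - <<'E'
from h import *
o=robot.get_obs();print(rnd(o["tool_pos"]),rnd(o["ee_rot"]),rnd(o["joint_positions"]))
P=[]
for n in ["scene","side","wrist"]*2:
    s=cams.snapshot(n); w=s["pixels"] if n=="wrist" else (globals().get("w"))
    for l in ["baren","press_point","mark","frame_hinge"]:
        print(n,l,[(round(d["p"],2),rnd(d["position"])) for d in models.pinpoint(s,l)[:3]])
    if n!="wrist":print("grip/bar colour")
for n in ["scene","side","wrist"]:
    s=cams.snapshot(n); im=s["pixels"].astype(int)
    u0,v0=proj(s,np.array([.55,.208,.024])).astype(int); k=45 if n!="wrist" else 90
    x0,y0=max(u0-k,0),max(v0-k,0); cr=im[y0:v0+k,x0:u0+k]
    tan=((cr[:,:,0]>140)&(cr[:,:,0]-cr[:,:,2]>50)).astype(np.uint8)
    m=((cr[:,:,0]<125)&(cr[:,:,0]>1.6*cr[:,:,2])).astype(np.uint8)
    nb,l,st,ce=cv2.connectedComponentsWithStats(m)
    for i in range(1,nb):
        if st[i,4]>100:
            ys,xs=np.nonzero(l==i);p=np.array([onz(s,(x+x0,y+y0),.026)[:2] for x,y in zip(xs,ys)])
            print(n,st[i,4],np.round(p.mean(0),4),cv2.minAreaRect((p*1000).astype(np.float32)))
cv2.imwrite("pics/w1.png",w[:,:,::-1])
E
```

```text
[0.5479, 0.2081, 0.1998] [-3.1408, -0.0004, 2.3468] [0.2664, 0.1697, 1.29, -0.0001, 1.6828, -0.5097]
scene baren [(0.94, [0.5533, 0.2046, -0.0042]), (0.81, [0.3891, 0.1871, 0.0004]), (0.62, [0.3975, -0.0317, -0.0004])]
scene press_point [(0.62, [0.5133, -0.1671, 0.0897]), (0.28, [0.5862, -0.2109, 0.1137])]
scene mark [(0.81, [0.5843, -0.2161, 0.1123])]
scene frame_hinge [(0.61, [0.6869, -0.2113, 0.1306])]
grip/bar colour
side baren [(0.96, [0.3928, 0.1814, 0.0029]), (0.86, [0.3992, -0.035, -0.0012]), (0.78, [0.547, 0.2062, -0.0003])]
side press_point [(0.82, [0.516, -0.1678, 0.0905])]
side mark [(0.83, [0.5814, -0.2156, 0.1141])]
side frame_hinge [(0.7, [0.6848, -0.2074, 0.1302])]
grip/bar colour
wrist baren [(0.83, [0.3911, 0.1882, 0.0031]), (0.79, [0.5342, 0.046, -0.0031]), (0.57, [0.5486, 0.2109, -0.001])]
wrist press_point []
wrist mark []
wrist frame_hinge []
scene baren [(0.84, [0.3978, -0.0311, -0.002]), (0.78, [0.5299, 0.0439, -0.0048]), (0.6, [0.5519, 0.204, -0.0002])]
scene press_point [(0.68, [0.5171, -0.1704, 0.0886]), (0.48, [0.6865, -0.2107, 0.1319])]
scene mark [(0.67,
[... 589 characters left out ...]
 -0.0044])]
wrist press_point []
wrist mark []
wrist frame_hinge []
scene 466 [0.5459 0.2093] ((547.035400390625, 208.33526611328125), (23.186315536499023, 82.06500244140625), 42.734710693359375)
scene 184 [0.4983 0.2278] ((508.2705383300781, 223.7797088623047), (101.05809020996094, 50.451141357421875), 68.39344787597656)
side 124 [0.5363 0.0716] ((537.9228515625, 68.12438201904297), (62.56878662109375, 24.033409118652344), 81.34191131591797)
side 240 [0.5486 0.2229] ((550.3406982421875, 215.49176025390625), (27.298282623291016, 79.30351257324219), 44.857845306396484)
wrist 104 [0.6409 0.1925] ((647.6656494140625, 188.41305541992188), (9.645976066589355, 58.15134048461914), 46.4664192199707)
```

Shut-frame checks agree: the press point reads z ≈ 0.089 and the mark is at about (0.583, -0.216, 0.1125), giving a slope of about 0.27. The baren is at (0.5495, 0.2075). I'll descend and grip.

Emit:
step_arm --pt "0.1 -1 1 60 0" --pt "0.1 -1 1 110 0" --pt "0.1 -1 1 150 0" --pt "0.1 -1 1 172 0" --pt "0.1 -1 1 182 0" --pt "0.1 -1 1 186 0" --pt "0.1 -1 1 186 0" --pt "-1 -1 1 186 0" --pt "-1 -1 1 186 0" --pt "-1 -1 1 186 0" --pt "-1 -1 1 186 0" --pt "-1 -1 1 186 0" --pt "-1 -1 1 186 0"

```text
time: 19.32
tool_pos: [0.5494, 0.208, 0.0147]
ee_rot: [-3.141, 0.0, 2.348]
wrist_force: [-1.5, -0.3, 3.2]
width: 0.0185
```

Emit:
step_arm --pt "-1 0 0 -40 0" --pt "-1 0 0 -90 0" --pt "-1 0 0 -140 0" --pt "-1 0 0 -180 0" --pt "-1 0 0 -186 0" --pt "-1 -35 -30 -186 -6" --pt "-1 -71 -62 -186 -12" --pt "-1 -107 -93 -186 -18" --pt "-1 -143 -124 -186 -24" --pt "-1 -178 -154 -186 -30" --pt "-1 -214 -185 -186 -36" --pt "-1 -250 -216 -186 -42" --pt "-1 -285 -247 -186 -46" --pt "-1 -310 -268 -186 -48.9" --pt "-1 -321 -278 -186 -48.9" --pt "-1 -321 -278 -186 -48.9" --pt "-1 -321 -278 -186 -48.9"

```text
time: 21.45
tool_pos: [0.5765, -0.2142, 0.1999]
ee_rot: [3.14, -0.001, -3.08]
wrist_force: [0.8, -0.0, -1.4]
width: 0.0186
```

```bash
python3 - <<'E'
from h import *
o=robot.get_obs();print(o["time"],rnd(o["tool_pos"]),rnd(o["ee_rot"]),o["width"],rnd(o["wrist_force"]))
ims=[]
for n in ["scene","side"]:
    s=cams.snapshot(n)
    for l in ["baren","mark","frame_hinge","press_point"]:
        print(n,l,[(round(d["p"],2),rnd(d["position"])) for d in models.pinpoint(s,l) if l!="baren" or d["position"][2]>.05][:2])
    u,v=proj(s,np.array([.58,-.213,.15])).astype(int); ims.append(cv2.resize(s["pixels"][v-75:v+75,u-95:u+95],(400,316),interpolation=cv2.INTER_CUBIC))
cv2.imwrite("pics/p8.png",np.hstack(ims)[:,:,::-1])
E
```

```text
21.45 [0.5765, -0.2142, 0.1999] [3.1405, -0.0006, -3.0805] 0.01862270794380846 [0.8329, -0.0426, -1.4438]
scene baren [(0.6, [0.583, -0.2142, 0.1832])]
scene mark [(0.96, [0.5832, -0.213, 0.1107])]
scene frame_hinge [(0.56, [0.6892, -0.2108, 0.1313])]
scene press_point [(0.77, [0.5152, -0.1679, 0.0868])]
side baren [(0.62, [0.5745, -0.2161, 0.1834])]
side mark [(0.79, [0.5833, -0.2163, 0.1114])]
side frame_hinge [(0.64, [0.6841, -0.206, 0.1322])]
side press_point [(0.87, [0.5166, -0.1683, 0.0905])]
```

View pics/p8.png

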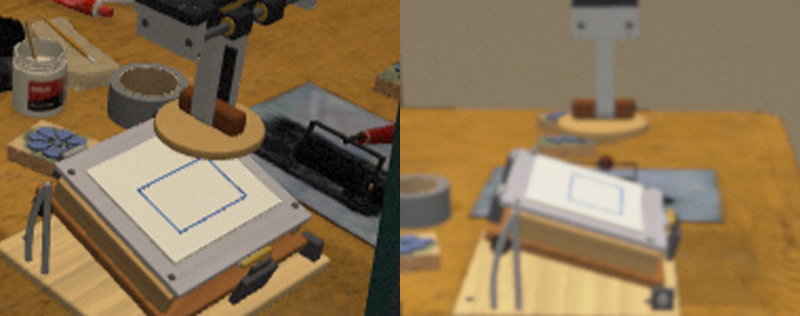

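The frame stays shut and parallel to its rails in both views. The baren hangs flat and centred over the platen, disc at about (210,130) in the left crop. I'll lower slowly so its uphill edge touches first and the pad pivots flush about the jaw axis.

Emit:
step_arm --pt "-1 0 0 25 0" --pt "-1 0 0 42 0" --pt "-1 0 0 50 0" --pt "-1 0 0 54 0" --pt "-1 0 0 57 0" --pt "-1 0 0 60 0" --pt "-1 0 0 62 0" --pt "-1 0 0 62 0"

```text
time: 22.95
tool_pos: [0.5765, -0.2156, 0.1385]
ee_rot: [-3.141, 0.0, -3.081]
wrist_force: [-0.3, -0.4, -0.5]
width: 0.0187
```

Emit:
step_arm --pt "-1 0 0 1.5 0" --pt "-1 0 0 3 0" --pt "-1 0 0 4.5 0" --pt "-1 0 0 6 0" --pt "-1 0 0 6 0"

```text
time: 23.58
tool_pos: [0.5764, -0.2162, 0.1334]
ee_rot: [-3.14, 0.0, -3.082]
wrist_force: [-3.3, -1.0, 5.2]
width: 0.0187
```

Emit:
step_arm --pt "-1 0 0 1.5 0" --pt "-1 0 0 3 0" --pt "-1 0 0 4 0" --pt "-1 0 0 4 0"

```text
time: 24.08
tool_pos: [0.5754, -0.2162, 0.1287]
ee_rot: [-3.141, -0.002, -3.082]
wrist_force: [-4.6, -0.8, 4.5]
width: 0.0189
```

Emit:
step_arm --pt "-1 0 0 1 0" --pt "-1 0 0 2 0" --pt "-1 0 0 3 0" --pt "-1 0 0 3 0"

```text
time: 24.58
tool_pos: [0.575, -0.2161, 0.1255]
ee_rot: [-3.141, -0.003, -3.082]
wrist_force: [-6.4, -0.8, 4.9]
width: 0.0187
```

Emit:
step_arm --pt "-1 0 0 1 0" --pt "-1 0 0 2 0" --pt "-1 0 0 2 0"

```text
time: 24.95
tool_pos: [0.5748, -0.2161, 0.1234]
ee_rot: [-3.141, -0.004, -3.082]
wrist_force: [-5.9, -1.4, 5.1]
width: 0.0189
```

```bash
python3 - <<'E'
from h import *
o=robot.get_obs();print(o["time"],{k:rnd(o[k]) for k in["tool_pos","wrist_force","wrist_torque"]},o["width"])
for n in ["scene","side","scene","side"]:
    s=cams.snapshot(n)
    for l in ["baren","mark"]: print(n,l,[(round(d["p"],2),rnd(d["position"])) for d in models.pinpoint(s,l) if l!="baren" or d["position"][2]>.05][:2])
E
```

```text
24.95 {'tool_pos': [0.5748, -0.2161, 0.1234], 'wrist_force': [-5.9016, -1.3628, 5.1253], 'wrist_torque': [-0.0952, 0.7444, -0.0865]} 0.01892847502434912
scene baren [(0.72, [0.5853, -0.2189, 0.1101]), (0.66, [0.5152, -0.1652, 0.0891])]
scene mark []
side baren [(0.64, [0.5761, -0.2185, 0.1089])]
side mark [(0.62, [0.586, -0.2195, 0.1089])]
scene baren [(0.89, [0.5852, -0.2167, 0.1079])]
scene mark []
side baren [(0.85, [0.5752, -0.2181, 0.1089])]
side mark [(0.94, [0.584, -0.2197, 0.1093])]
```

Emit:
step_arm --pt "-1 0 0 1 0" --pt "-1 0 0 2 0" --pt "-1 0 0 2 0"

```text
time: 25.92
tool_pos: [0.5747, -0.2161, 0.1213]
ee_rot: [-3.141, -0.004, -3.082]
wrist_force: [-6.0, -0.7, 4.8]
width: 0.0186
```

Emit:
step_arm --pt "-1 0 0 1 0" --pt "-1 0 0 2 0" --pt "-1 0 0 2 0"

```text
time: 26.3
tool_pos: [0.5747, -0.2161, 0.1194]
ee_rot: [-3.141, -0.004, -3.082]
wrist_force: [-6.5, -1.2, 5.4]
width: 0.0184
```

```bash
python3 - <<'E'
from h import *
o=robot.get_obs();print(o["time"],{k:rnd(o[k]) for k in["tool_pos","wrist_force","wrist_torque"]})
ims=[]
for n in ["side","scene"]:
    s=cams.snapshot(n)
    for l in ["baren","mark"]: print(n,l,[(round(d["p"],2),rnd(d["position"])) for d in models.pinpoint(s,l) if l!="baren" or d["position"][2]>.05][:2])
    u,v=proj(s,np.array([.58,-.213,.12])).astype(int); ims.append(cv2.resize(s["pixels"][v-40:v+35,u-50:u+50],(800,600) if n=="x" else (400,300),interpolation=cv2.INTER_CUBIC))
    np.save(f"pics/{n}_press.npy",s["pixels"])
big=np.vstack([np.hstack(ims)]); cv2.imwrite("pics/p9.png",cv2.resize(big,(800,300))[:,:,::-1])
E
```

```text
26.3 {'tool_pos': [0.5747, -0.2161, 0.1194], 'wrist_force': [-6.5028, -1.1828, 5.4], 'wrist_torque': [-0.0917, 0.8072, -0.0798]}
side baren [(0.83, [0.5801, -0.2197, 0.1051])]
side mark [(0.92, [0.5866, -0.2179, 0.1101])]
scene baren []
scene mark []
```

View pics/p9.png

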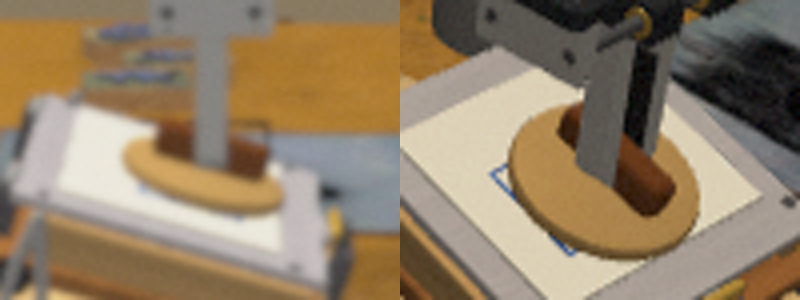

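The baren has pivoted close to parallel with the frame (side crop, disc from (125,155) to (285,195)). I'll keep lowering until the force rises.

Emit:
step_arm --pt "-1 0 0 1 0" --pt "-1 0 0 1 0"

```text
time: 26.85
tool_pos: [0.5748, -0.2161, 0.1191]
ee_rot: [-3.141, -0.004, -3.082]
wrist_force: [-7.0, -1.3, 4.8]
width: 0.0187
```

Emit:
step_arm --pt "-1 0 0 1 0" --pt "-1 0 0 1 0"

```text
time: 27.1
tool_pos: [0.5749, -0.2161, 0.1188]
ee_rot: [-3.141, -0.003, -3.082]
wrist_force: [-7.0, 0.6, 9.1]
width: 0.0186
```

The force now rises while z stalls, so it is seated. I'll check the tilt independently by fitting the disc's silhouette in both cameras, and check the moment.

```bash
cat > fit.py <<'E'
from h import *
from scipy.optimize import minimize
o=robot.get_obs();print(o["time"],{k:rnd(o[k]) for k in["tool_pos","wrist_force","wrist_torque"]})
S=[cams.snapshot(n) for n in("scene","side")]; D=[]
a=np.linspace(0,2*np.pi,120)
for s in S:
    im=s["pixels"].astype(int); R_,G,B=im[...,0],im[...,1],im[...,2]
    m=((R_>110)&(R_-B>45)&(R_-G>18)&(R_-G<70)).astype(np.uint8)
    u,v=proj(s,np.array([.58,-.216,.115])).astype(int)
    k=np.zeros_like(m);cv2.circle(k,(int(u),int(v)),34,1,-1);m&=k
    nb,l,st,_=cv2.connectedComponentsWithStats(m); i=1+np.argmax(st[1:,4]); h=cv2.convexHull(np.argwhere(l==i)[:,::-1].astype(np.int32))
    mm=np.zeros_like(m);cv2.fillConvexPoly(mm,h,1);D.append(mm);print("hull",st[i,4],mm.sum(),h[:,0].min(0),h[:,0].max(0),(u,v))
def sil(p,s):
    c=p[:3];n=np.array([-np.sin(p[3]),0,np.cos(p[3])]);n=np.array([n[0]*np.cos(.06),n[0]*np.sin(.06),n[2]])
    n=n+p[4]*np.array([-np.sin(.06),np.cos(.06),0]);n/=np.linalg.norm(n)
    e=np.cross([0,1,0],n);e/=np.linalg.norm(e);g=np.cross(n,e)
    P=np.vstack([c+z*n+.0525*(np.outer(np.cos(a),e)+np.outer(np.sin(a),g)) for z in(0,.01)])
    h=cv2.convexHull((proj(s,P)*16).astype(np.int32)); q=np.zeros((400*4,640*4),np.uint8)
    cv2.fillConvexPoly(q,h//4,1);return cv2.resize(q.astype(np.float32),(640,400),interpolation=cv2.INTER_AREA)
def cost(p): return sum(np.abs(sil(p,s)-m).sum() for s,m in zip(S,D))
for th in (.2,.3):
    x0=np.array([.58,-.216,.11,th,0.]); sx=np.vstack([x0]+[x0+d for d in np.diag([.006,.006,.006,.08,.05])])
    r=minimize(cost,x0,method="Nelder-Mead",options=dict(initial_simplex=sx,maxiter=250,xatol=1e-4)); print(rnd(r.x),r.fun)
E
python3 fit.py
```

```text
27.1 {'tool_pos': [0.5749, -0.2161, 0.1188], 'wrist_force': [-6.9819, 0.5986, 9.1335], 'wrist_torque': [0.0544, 1.065, -0.0817]}
hull 875 1368 [387 137] [434 175] (np.int64(410), np.int64(154))
hull 614 976 [320 117] [369 148] (np.int64(349), np.int64(136))
[0.5817, -0.2169, 0.1059, 0.2753, -0.0623] 558.5
[0.5813, -0.2168, 0.1058, 0.2559, -0.0704] 551.8125
```

```bash
python3 - <<'E'
t=open("fit.py").read()
t=t.replace("m=((R_>110)&(R_-B>45)&(R_-G>18)&(R_-G<70)).astype(np.uint8)","""
    q=proj(s,np.array([[.58,-.175,.115],[.56,-.18,.11],[.545,-.2,.105]])).round().astype(int); c0=np.median([im[b,a_] for a_,b in q],0); print("col",c0)
    lab=cv2.cvtColor(s["pixels"],cv2.COLOR_RGB2LAB).astype(float); l0=np.median([lab[b,a_] for a_,b in q],0)
    m=((np.abs(lab[...,1:]-l0[1:]).max(-1)<8)&(np.abs(lab[...,0]-l0[0])<45)).astype(np.uint8)""")
open("fit.py","w").write(t)
E
python3 fit.py
```

```text
27.2 {'tool_pos': [0.5749, -0.2161, 0.1188], 'wrist_force': [-7.2118, -1.1572, 8.8127], 'wrist_torque': [0.023, 1.0484, -0.0433]}
col [174. 134.  76.]
hull 795 1259 [388 139] [434 174] (np.int64(410), np.int64(154))
col [200. 158.  95.]
hull 266 347 [331 130] [368 146] (np.int64(349), np.int64(136))
[0.581, -0.2172, 0.1027, 0.2305, -0.1773] 167.75
[0.5808, -0.2181, 0.1025, 0.2481, -0.1713] 167.25
```

Emit:
step_arm --pt "-1 0 0 0 0" --pt "-1 0 0 0 0" --pt "-1 0 0 0 0" --pt "-1 0 0 0 0"

```text
time: 27.8
tool_pos: [0.5749, -0.2161, 0.1188]
ee_rot: [-3.141, -0.003, -3.082]
wrist_force: [-7.3, 0.7, 8.4]
width: 0.0184
```

Emit:
step_arm --pt "-1 0 0 1 0" --pt "-1 0 0 1.5 0" --pt "-1 0 0 1.5 0" --pt "-1 0 0 1.5 0"

```text
time: 28.3
tool_pos: [0.575, -0.2161, 0.1184]
ee_rot: [-3.14, -0.002, -3.082]
wrist_force: [-8.0, 1.2, 11.3]
width: 0.0185
```

```bash
sed -i 's/n=n+p\[4\]\*/n=n+0*p[4]*/' fit.py; python3 fit.py
```

```text
28.3 {'tool_pos': [0.575, -0.2161, 0.1184], 'wrist_force': [-8.048, 1.1667, 11.3484], 'wrist_torque': [0.2056, 1.2373, -0.0255]}
col [175. 135.  78.]
hull 789 1251 [388 139] [434 174] (np.int64(410), np.int64(154))
col [199. 159.  93.]
hull 334 416 [356 106] [381 127] (np.int64(349), np.int64(136))
[0.6335, -0.2837, 0.0449, 0.2067, 0.7326] 1087.9375
[0.637, -0.2863, 0.0425, 0.2246, -0.0324] 1089.125
```

```bash
sed -i 's/("scene","side")\]; D/("scene",)]; D/; s/for th in (.2,.3)/for th in (.15,.27,.35)/' fit.py; python3 fit.py; python3 - <<'E'
from h import *
for n in("side","scene"):
    s=cams.snapshot(n)
    for l in("baren","mark","press_point"): print(n,l,[(round(d["p"],2),rnd(d["position"])) for d in models.pinpoint(s,l) if d["position"][2]>.05][:1])
E
```

```text
28.4 {'tool_pos': [0.575, -0.2161, 0.1184], 'wrist_force': [-8.8524, 0.7321, 12.1627], 'wrist_torque': [0.1948, 1.2836, -0.1064]}
col [175. 134.  76.]
hull 782 1242 [388 139] [433 174] (np.int64(410), np.int64(154))
[0.5838, -0.22, 0.0989, 0.0702, 0.0033] 178.6875
[0.6274, -0.2755, 0.0518, 0.1939, 0.5478] 96.0625
[0.6333, -0.2828, 0.0453, 0.1932, -0.3156] 96.5625
side baren [(0.7, [0.5775, -0.2178, 0.1026])]
side mark [(0.57, [0.5846, -0.2174, 0.1118])]
side press_point [(0.62, [0.5173, -0.1674, 0.0871])]
scene baren [(0.95, [0.5836, -0.2173, 0.1023])]
scene mark []
scene press_point [(0.69, [0.516, -0.1682, 0.0872])]
```

```bash
python3 -c "
from bench import robot
o=robot.get_obs();print(o['time'],o['qvel'].round(4),o['wrist_force'].round(1),o['width']);print(robot.close_job())"
```

```text
28.85 [-0.001  -0.0019  0.0007  0.0013 -0.0017 -0.0017] [-8.6  0.4 11.7] 0.01901156859604387
the job is handed in; nothing more can be done
None
```

I shut the frame, picked up the tan baren by its grip, and handed the job in at 28.9 s with the baren held pressed on the platen. No verdict was reported. The one thing I could not confirm independently was the flush angle.

**Frame:** The first two pushes stalled with the tab on the roller, even at 36 N. I suspect the fingertip was overlapping the platen's edge, but did not confirm it. Pushing about 10 mm further out, on the bare border, took it past the catch. The frame then held at a hard stop at 25 N, and later views showed it still shut.

**Baren:** I gripped it across the bar, lifted it clear, and turned it so the jaws lay along the hinge axis. I then lowered it until it pivoted flat against the platen.

**Last checks:**

| Check | Result |
|---|---|
| Grip | Opening 19 mm, on the bar |
| Motion | Arm at rest |
| Press force | About 14 N square to the platen, from the wrist reading |
| Press stiffness | About 7 N/mm, close to the platen's own spring |
| Line of push | About 12–14 mm from the disc's centre, well inside its edge, which points to flush contact |
| Centring | Within about 7 mm of the outline's centre, by my estimate |

**What disagreed:**
- My disc-outline fit for the tilt gave scattered answers because its image mask was poor. The flush angle therefore rests on the force evidence and one side view.
- Height readings of the baren and the mark differed by several millimetres (up to 9 mm in the last side view). I put this down to detector error.

I saw no contact with the jar or the ink tube and kept clear of both, but did not re-measure their positions at the end.

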